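# Spin a blower impeller to check that it runs free

## Robot

A 6-joint arm with a two-finger parallel gripper is mounted at the origin on the work surface. World frame = base frame: x ahead of the robot, y to its left, z up, the work surface at z = 0. Lengths are in mm, angles in rad, forces in N, time in s.
With the tool pointing down it reaches from about 400 to 925 mm from the base axis. Payload 12.5 kg.
Tool frame: the origin (TCP) lies on the centre line of the jaws, within the pads' length; the fingertips stand 14 mm ahead of it and the grasp point (between the pads) lies 5 mm behind it; z points along the fingers, x is the direction in which the jaws open and shut, and the axes are right-handed (so a half turn about z gives the same grasp; the last joint's range is limited). The gripper opens to 95 mm and grips with 3 to 60 N. Pads are 20 mm wide; open, the fingers measure 119 mm over their backs; the gripper's body (75 mm by 180 mm) begins 59 mm behind the grasp point.
Start: joints at [1.16, 0.491, 1.559, -0, 1.092, -0.106], TCP at [187.547, 596.214, 228.661] pointing down, gripper open.
Joint ranges: [-3.1, 3.1], [-0.84, 2.19], [0.05, 2.79], [-1.13, 4.28], [0.06, 2.93], [-2.69, 2.69]. Speed limits (rad/s): [2.22, 2.22, 2.79, 3.14, 3.14, 3.14].

## Interface

Orientations are given as [roll, pitch, yaw] about the fixed x, y, z axes, in that order (R = Rz(yaw) Ry(pitch) Rx(roll)).
In Python, from cell import state, read_camera, job_done gives the robot as it stands.
- The arm moves only by the shell command python3 -m handwheel 'ROWS'. ROWS is JSON, a list of rows, each an object of numbers: "hand": the finger opening in m, from 0 to 0.0951; "x", "y", "z": the shift along the world's x, y, z in m; "spin": the turn about the world's z in units of 5 degrees (1.0 is 5 degrees). In form: [{"hand": .., "x": .., "y": .., "z": .., "spin": ..}, ...]. A call has 1 to 20 rows; each row is the pose to reach, as a shift and turn from the pose commanded when the call began; what a row does not reach only later rows make up. A row lasts 1/12 s, in which the tool goes at most 41.7 mm and 7.16 degrees, less where a joint would pass 70% of its speed; a pose out of reach is approached as far as the arm can. A call with a gripper value outside its range is refused whole. The fingers move at their own pace and stop on an object; the grip force is fixed at half the most. Time passes only in rows, so rows that repeat a pose let the fingers close. It gives the time, the measured TCP pose, the force and the opening at its end, in the units of the state.
- state(): the state, without advancing time (a new reading comes with each control period).
- read_camera(name): name is "scene" or "top"; returns a dict with "img" (480x640x3 uint8, red, green, blue), "fx", "fy", "cx", "cy" (pixels), "T" (4x4, takes a point from camera to world coordinates). Camera axes: x right, y down, z forward; pixel columns grow to the right and rows downward; lengths in mm; the calibration is good to about 2 mm. A picture is of the moment at which its call begins. There is no depth.
- job_done(): hands the job in, once; it reports no verdict.
The state is a dict: "t": time; "joints": joint angles; "qvel": joint speeds; "tau": joint torques, N m; "eef_pos": TCP position; "tcp_rot": TCP orientation; "ft_force": force on the tool from outside, world axes, zero at the start; "moment": the same for the moment, N m; "opening": opening from 0.0 (shut) to 1.0 (fully open).
Only numpy, scipy, OpenCV 4.12 (cv2) and the standard library are available. Lean on these libraries where they do the work, as an engineer would, in place of code of your own. Each camera call takes 0.05 s, during which the arm holds its last target. There are 200 camera calls.

## Task

The cover is off the blower on the repair bench, and its bare five-vaned impeller lies open on top. Push the impeller round by hand, counter-clockwise as seen from above, through at least one full turn to check that it runs free of its casing, then let it come to rest and take the hand away. Leave the belt pulley on the motor beside it alone: it must not be turned.

Things in the scene. Friction and masses are not known exactly. Their poses are not given: they have to be found in the camera images.
- impeller (a joint): Turning angle of the blower's impeller about its upright shaft, rad; grows counter-clockwise seen from above, counts on past a full turn, no stops. Starts between -0.6 and 0.6. A light push on a vane moves it; it coasts on after a fast push and comes to rest by itself within seconds.
- impeller_top (a point): On the impeller's axis, level with its vane tops, 143 mm above the bench; turns with it: x along one vane, z up. 176 mm across: flat dark steel back plate, 5 straight upright radial aluminium vanes 72 deg apart, 5 mm thick, 19 to 86 mm from the axis, 41 mm high, open from above, 65 mm free between them at 60 mm from the axis. Hub 42 mm across, its nut 11 mm above vane tops.
- blower: Fixed blower unit under the impeller, bolted to the bench, left or right of the belt-drive motor; origin on the shaft axis at bench level, z up. Grey motor carrying a round green casing pan; its rim, 101 to 105 mm from the axis, ends 116 mm above the bench, 27 mm below the vane tops; four screw lugs just outside the rim.
- pulley (a joint): Turning angle, rad (counter-clockwise from above, starts at 0, to be left there), of the belt pulley on the other motor: a plain steel disc 120 mm across, 28 mm thick, V groove round its edge, four dark round marks on top, no vanes; top face 130 mm above the bench, its hub 14 mm higher.
Mind the look-alikes: they are no part of the job. There is more than one size of the part that bears pulley; the job needs the larger.

How it is judged:
By the outcome, as a careful person would: the job done as asked, in the order asked, and still so for the second after the job is handed in, with the robot touching nothing.
It also fails if it takes over 45 s, if anything falls off the work surface, if the arm or the gripper's body presses on something with over 40 N, if the wrist force passes 120 N, or if a joint passes its speed limit or range.

## Working session

There is one attempt and no reset: what is moved stays moved. The work goes in short steps, Python scripts to look and compute and a shell command to move; the robot and the scene stay as the last step left them, time stands still between calls to the robot, and variables do not carry over. Pictures are saved under pics/ and viewed, about 8 in all and at most 12, crops included, and the job is handed in when it is done.

```bash
mkdir -p pics; cat > h.py <<'E'
import numpy as np,cv2
from cell import state,read_camera,job_done
def snap(cam,name,crop=None,k=1):
    c=read_camera(cam);im=c["img"][:,:,::-1]
    if crop: x0,y0,x1,y1=crop;im=im[y0:y1,x0:x1]
    cv2.imwrite("pics/"+name,cv2.resize(im,None,fx=k,fy=k,interpolation=cv2.INTER_CUBIC));return c
def w(c,u,v,z):
    d=c["T"][:3,:3]@np.array([(u-c["cx"])/c["fx"],(v-c["cy"])/c["fy"],1]);o=c["T"][:3,3]
    return (o+d*(z-o[2])/d[2]).round(1)
E
python3 - <<'E'
from h import *
a=snap("top","t0.png");b=snap("scene","s0.png");print(a["T"].round(2),a["fx"],state()["eef_pos"],state()["tcp_rot"],state()["t"])
E
```

```text
[[ 2.0000e-02 -9.9000e-01  1.2000e-01  4.7840e+02]
 [-1.0000e+00 -2.0000e-02 -0.0000e+00 -1.4130e+01]
 [ 0.0000e+00 -1.2000e-01 -9.9000e-01  9.7192e+02]
 [ 0.0000e+00  0.0000e+00  0.0000e+00  1.0000e+00]] 457.47134166818205 [187.47460477 596.00867262 228.13075341] [-3.14149384e+00  9.73015464e-04  1.26598035e+00] 0.1
```

View pics/t0.png

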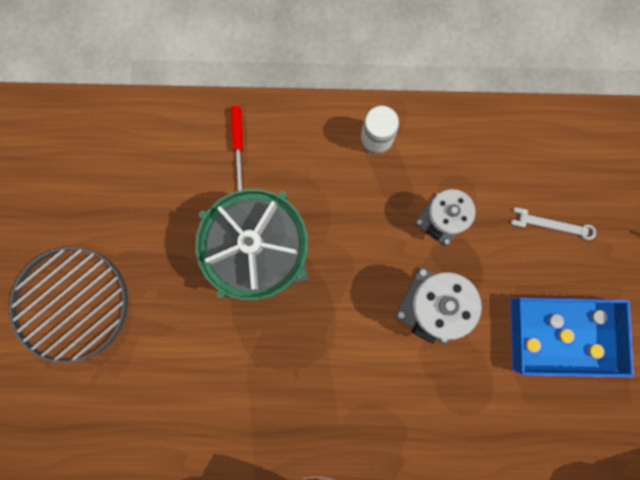

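View pics/s0.png

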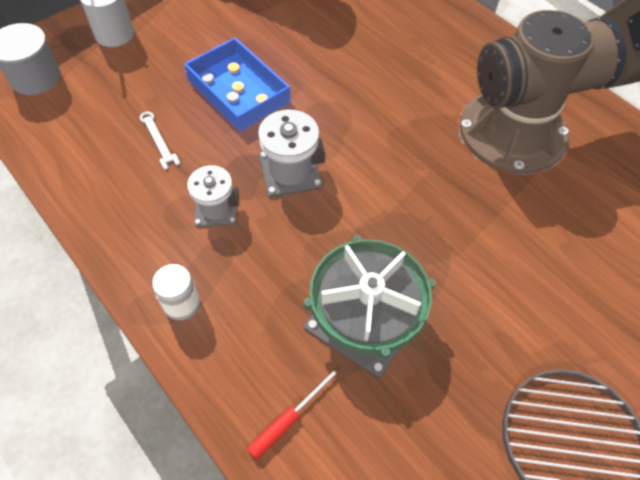

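The top view shows one five-vaned impeller in the green pan: hub at (250,241), vane tips at about (273,204), (296,251), (254,287), (207,262) and (220,209). The plain discs with four dark marks are the pulleys, large at (447,306) and small at (452,211). The grille at (70,305) is the cover. Next I'll confirm in a crop and measure.

```bash
python3 - <<'E'
from h import *
c=snap("top","t1.png",(180,170,320,310),4)
h=w(c,250,241,154);print("hub",h)
for p in [(273,204),(296,251),(254,287),(207,262),(220,209)]:
    q=w(c,*p,143);d=q-h;print(q,np.hypot(d[0],d[1]).round(),np.degrees(np.arctan2(d[1],d[0])).round())
print("pulley",w(c,447,306,144)); s=read_camera("scene");print("hub scene",w(s,372,287,154))
E
```

```text
hub [584.6 127.9 154. ]
[655.8  90.2 143. ] 81.0 -28.0
[569.4  45.2 143. ] 84.0 -100.0
[502.5 119.1 143. ] 83.0 -174.0
[546.  206.3 143. ] 87.0 116.0
[644.4 187.4 143. ] 84.0 45.0
pulley [ 475.6 -228.8  144. ]
hub scene [592.8 138.  154. ]
```

View pics/t1.png

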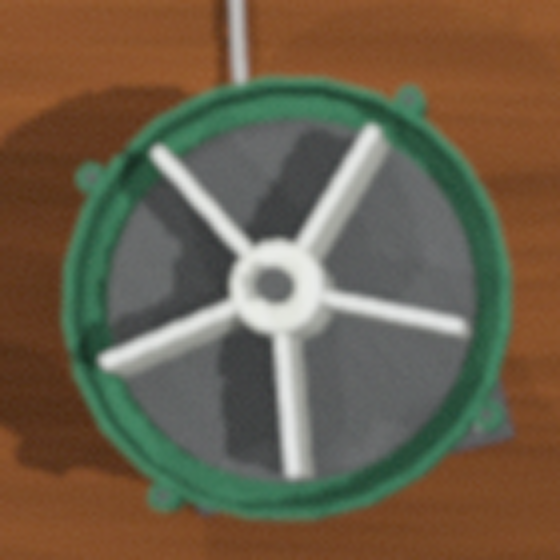

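The crop confirms the five vanes, the nut at about (247.8,241), the hub ring at (249.5,241.8) and the rim centre near (251.7,244.5). The two cameras disagree by about 1 cm, so I'll refine the axis once.

```bash
python3 - <<'E'
from h import *
c=snap("scene","s1.png",(295,225,445,375),4)
t=read_camera("top")
print(w(t,247.8,241,154),w(t,249.5,241.8,143),w(t,251.7,244.5,116))
for n,c in(("top",t),("scene",c)):
    m=cv2.inRange(cv2.cvtColor(c["img"],cv2.COLOR_RGB2HSV),(60,80,30),(95,255,255))
    m=cv2.morphologyEx(m,cv2.MORPH_OPEN,np.ones((3,3)))
    p=max(cv2.findContours(m,0,2)[0],key=cv2.contourArea)[:,0]
    print(n,cv2.minEnclosingCircle(np.float32([w(c,*q,116)[:2] for q in p])),cv2.fitEllipse(np.float32([w(c,*q,116)[:2] for q in p])))
E
```

```text
[584.6 131.8 154. ] [584.6 130.6 143. ] [583. 131. 116.]
top ((584.735595703125, 130.6650390625), 110.27196502685547) ((584.447509765625, 131.9055633544922), (207.31353759765625, 208.83155822753906), 156.41970825195312)
scene ((680.2000122070312, 136.39999389648438), 37.22281265258789) ((681.3805541992188, 134.20252990722656), (15.69589900970459, 69.18270111083984), 1.313492774963379)
```

View pics/s1.png

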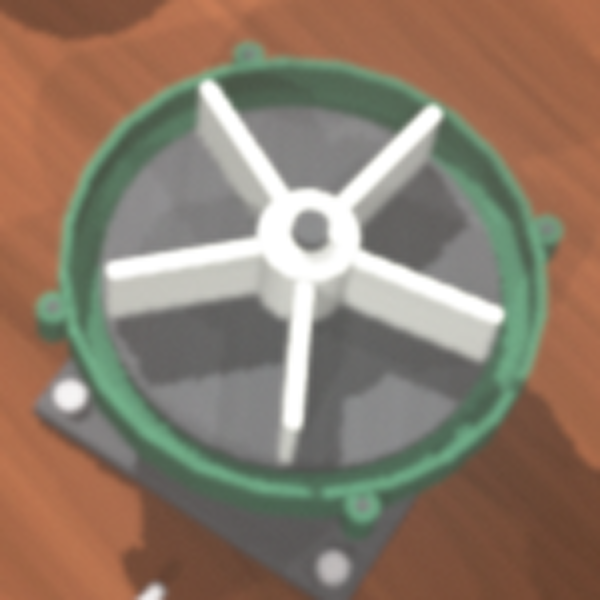

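The scene crop puts the nut at (373,282), which agrees better. The axis is at about (584.5,131), with vanes at roughly 43.5°+72k. I'll enter the gap at 80° and radius 60 with the fingers shut: hover first, then check.

```bash
python3 -m handwheel '[{"hand":0,"x":0.03,"y":-0.03},{"hand":0,"x":0.06,"y":-0.06},{"hand":0,"x":0.088,"y":-0.088},{"hand":0,"x":0.116,"y":-0.116},{"hand":0,"x":0.144,"y":-0.144},{"hand":0,"x":0.172,"y":-0.172},{"hand":0,"x":0.2,"y":-0.2},{"hand":0,"x":0.228,"y":-0.228},{"hand":0,"x":0.256,"y":-0.256},{"hand":0,"x":0.284,"y":-0.284},{"hand":0,"x":0.312,"y":-0.312},{"hand":0,"x":0.34,"y":-0.34},{"hand":0,"x":0.365,"y":-0.365},{"hand":0,"x":0.385,"y":-0.385},{"hand":0,"x":0.4,"y":-0.4},{"hand":0,"x":0.407,"y":-0.406},{"hand":0,"x":0.407,"y":-0.406},{"hand":0,"x":0.407,"y":-0.406,"z":-0.03},{"hand":0,"x":0.407,"y":-0.406,"z":-0.06},{"hand":0,"x":0.407,"y":-0.406,"z":-0.06}]'; python3 - <<'E'
from h import *
snap("scene","s2.png",(270,160,470,380),3);print(state()["eef_pos"],state()["opening"])
E
```

```text
[187.52300845 596.14207779 228.51995063] 1.0001520228232195invalid input
```

View pics/s2.png

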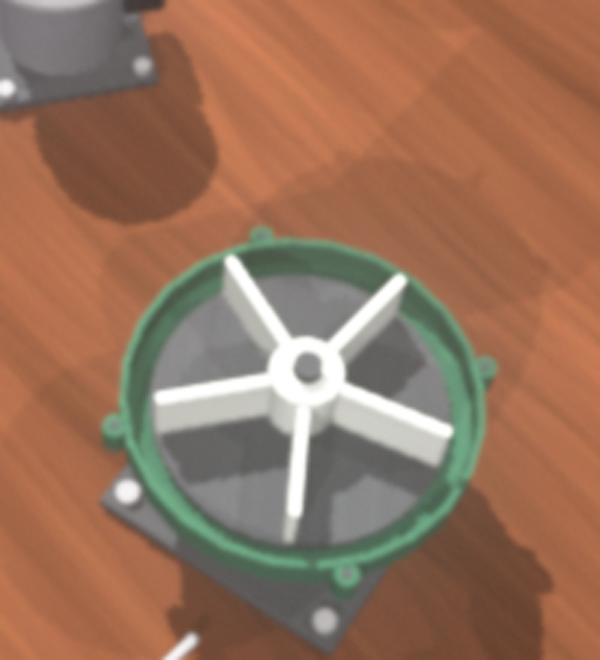

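The call was refused: the picture shows the arm absent and nothing moved. All five keys are probably needed in every row.

```bash
python3 -m handwheel '[{"hand":0,"x":0.03,"y":-0.03,"z":0,"spin":0},{"hand":0,"x":0.06,"y":-0.06,"z":0,"spin":0},{"hand":0,"x":0.088,"y":-0.088,"z":0,"spin":0},{"hand":0,"x":0.116,"y":-0.116,"z":0,"spin":0},{"hand":0,"x":0.144,"y":-0.144,"z":0,"spin":0},{"hand":0,"x":0.172,"y":-0.172,"z":0,"spin":0},{"hand":0,"x":0.2,"y":-0.2,"z":0,"spin":0},{"hand":0,"x":0.228,"y":-0.228,"z":0,"spin":0},{"hand":0,"x":0.256,"y":-0.256,"z":0,"spin":0},{"hand":0,"x":0.284,"y":-0.284,"z":0,"spin":0},{"hand":0,"x":0.312,"y":-0.312,"z":0,"spin":0},{"hand":0,"x":0.34,"y":-0.34,"z":0,"spin":0},{"hand":0,"x":0.365,"y":-0.365,"z":0,"spin":0},{"hand":0,"x":0.385,"y":-0.385,"z":0,"spin":0},{"hand":0,"x":0.4,"y":-0.4,"z":0,"spin":0},{"hand":0,"x":0.407,"y":-0.406,"z":0,"spin":0},{"hand":0,"x":0.407,"y":-0.406,"z":0,"spin":0},{"hand":0,"x":0.407,"y":-0.406,"z":-0.03,"spin":0},{"hand":0,"x":0.407,"y":-0.406,"z":-0.06,"spin":0},{"hand":0,"x":0.407,"y":-0.406,"z":-0.06,"spin":0}]'; python3 - <<'E'
from h import *
snap("scene","s3.png",(270,160,470,380),3);print(state()["eef_pos"],state()["opening"])
E
```

```text
t: 2.02
eef_pos: [591.5, 190.9, 164.1]
tcp_rot: [-3.135, 0.003, 1.267]
ft_force: [-1.1, 0.4, -0.4]
opening: 0.0
[592.60489295 191.10913209 166.81296997] 0.0003916092944369607
```

View pics/s3.png

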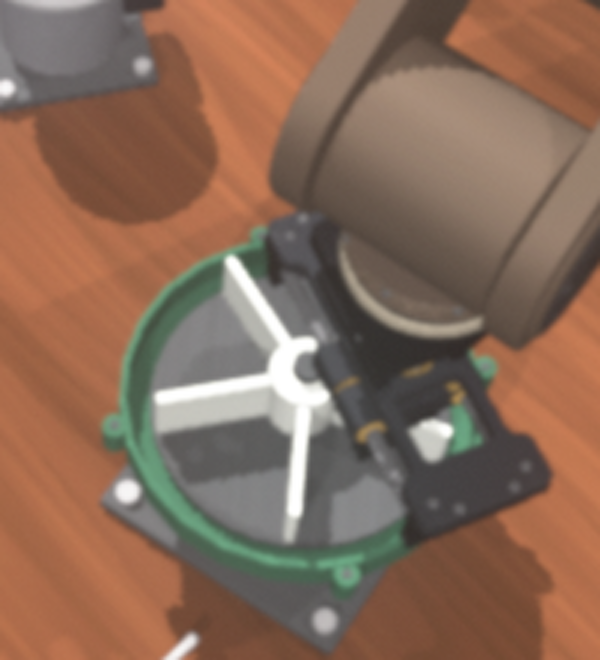

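The fingertips, at crop (390,475), stand over the gap between the lower vane and the right-hand vane, clear of both. Next I'll work out the orbit shifts.

```bash
python3 - <<'E'
import numpy as np
def tab(s,l):
    for t in l: print(t,*(0.06*(np.r_[np.cos(np.radians(t)),np.sin(np.radians(t))]-np.r_[np.cos(np.radians(s)),np.sin(np.radians(s))])).round(3))
    print()
tab(80,range(92,273,12)); tab(272,list(range(284,489,12))+[494,497])
E
```

```text
92 -0.013 0.001
104 -0.025 -0.001
116 -0.037 -0.005
128 -0.047 -0.012
140 -0.056 -0.021
152 -0.063 -0.031
164 -0.068 -0.043
176 -0.07 -0.055
188 -0.07 -0.067
200 -0.067 -0.08
212 -0.061 -0.091
224 -0.054 -0.101
236 -0.044 -0.109
248 -0.033 -0.115
260 -0.021 -0.118
272 -0.008 -0.119

284 0.012 0.002
296 0.024 0.006
308 0.035 0.013
320 0.044 0.021
332 0.051 0.032
344 0.056 0.043
356 0.058 0.056
368 0.057 0.068
380 0.054 0.08
392 0.049 0.092
404 0.041 0.102
416 0.031 0.11
428 0.02 0.116
440 0.008 0.119
452 -0.004 0.12
464 -0.017 0.118
476 -0.028 0.114
488 -0.039 0.107
494 -0.044 0.103
497 -0.046 0.101
```

```bash
python3 -m handwheel '[{"hand":0,"x":0,"y":0,"z":-0.015,"spin":0},{"hand":0,"x":0,"y":0,"z":-0.033,"spin":0},{"hand":0,"x":0,"y":0,"z":-0.033,"spin":0},{"hand":0,"x":0,"y":0,"z":-0.033,"spin":0},{"hand":0,"x":-0.013,"y":0.001,"z":-0.033,"spin":0},{"hand":0,"x":-0.025,"y":-0.001,"z":-0.033,"spin":0},{"hand":0,"x":-0.037,"y":-0.005,"z":-0.033,"spin":0},{"hand":0,"x":-0.047,"y":-0.012,"z":-0.033,"spin":0},{"hand":0,"x":-0.056,"y":-0.021,"z":-0.033,"spin":0},{"hand":0,"x":-0.063,"y":-0.031,"z":-0.033,"spin":0},{"hand":0,"x":-0.068,"y":-0.043,"z":-0.033,"spin":0},{"hand":0,"x":-0.07,"y":-0.055,"z":-0.033,"spin":0},{"hand":0,"x":-0.07,"y":-0.067,"z":-0.033,"spin":0},{"hand":0,"x":-0.067,"y":-0.08,"z":-0.033,"spin":0},{"hand":0,"x":-0.061,"y":-0.091,"z":-0.033,"spin":0},{"hand":0,"x":-0.054,"y":-0.101,"z":-0.033,"spin":0},{"hand":0,"x":-0.044,"y":-0.109,"z":-0.033,"spin":0},{"hand":0,"x":-0.033,"y":-0.115,"z":-0.033,"spin":0},{"hand":0,"x":-0.021,"y":-0.118,"z":-0.033,"spin":0},{"hand":0,"x":-0.008,"y":-0.119,"z":-0.033,"spin":0}]'; python3 - <<'E'
from h import *
snap("scene","s4.png",(270,160,470,380),3);s=state();print(s["t"],s["eef_pos"],s["ft_force"])
E
```

```text
t: 3.73
eef_pos: [588.0, 70.4, 135.5]
tcp_rot: [-3.141, -0.0, 1.265]
ft_force: [0.1, 0.7, -0.0]
opening: 0.005
3.7833 [590.19942329  70.3701827  135.5613524 ] [-0.33446143 -0.83524689  0.46929047]
```

View pics/s4.png

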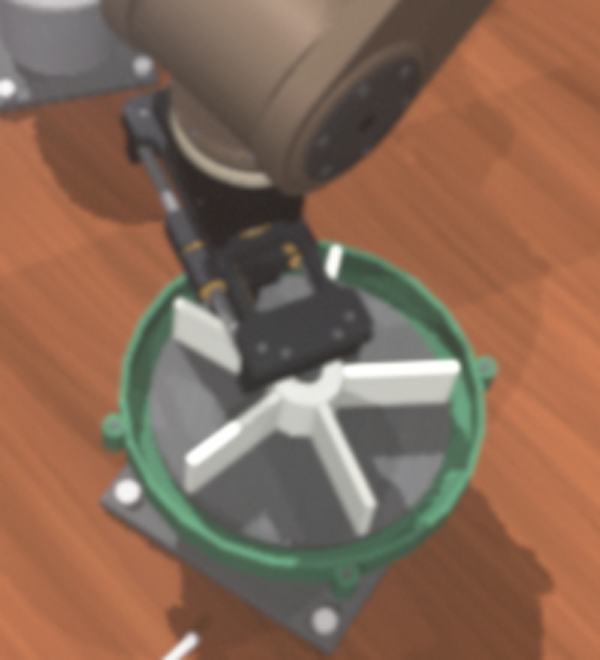

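The fingers are still in a gap, with one vane ahead of them at crop (205,330) and one behind at (335,260). The vanes have shifted and the forces are tiny. Carrying on with the orbit.

```bash
python3 -m handwheel '[{"hand":0,"x":0.012,"y":0.002,"z":0,"spin":0},{"hand":0,"x":0.024,"y":0.006,"z":0,"spin":0},{"hand":0,"x":0.035,"y":0.013,"z":0,"spin":0},{"hand":0,"x":0.044,"y":0.021,"z":0,"spin":0},{"hand":0,"x":0.051,"y":0.032,"z":0,"spin":0},{"hand":0,"x":0.056,"y":0.043,"z":0,"spin":0},{"hand":0,"x":0.058,"y":0.056,"z":0,"spin":0},{"hand":0,"x":0.057,"y":0.068,"z":0,"spin":0},{"hand":0,"x":0.054,"y":0.08,"z":0,"spin":0},{"hand":0,"x":0.049,"y":0.092,"z":0,"spin":0},{"hand":0,"x":0.041,"y":0.102,"z":0,"spin":0},{"hand":0,"x":0.031,"y":0.11,"z":0,"spin":0},{"hand":0,"x":0.02,"y":0.116,"z":0,"spin":0},{"hand":0,"x":0.008,"y":0.119,"z":0,"spin":0},{"hand":0,"x":-0.004,"y":0.12,"z":0,"spin":0},{"hand":0,"x":-0.017,"y":0.118,"z":0,"spin":0},{"hand":0,"x":-0.028,"y":0.114,"z":0,"spin":0},{"hand":0,"x":-0.039,"y":0.107,"z":0,"spin":0},{"hand":0,"x":-0.044,"y":0.103,"z":0,"spin":0},{"hand":0,"x":-0.046,"y":0.101,"z":0,"spin":0}]'; python3 - <<'E'
from h import *
snap("scene","s5.png",(270,160,470,380),3);s=state();print(s["t"],s["eef_pos"],s["ft_force"])
E
```

```text
t: 5.45
eef_pos: [539.4, 171.9, 136.0]
tcp_rot: [-3.142, -0.0, 1.266]
ft_force: [1.0, 0.0, -0.2]
opening: 0.004
5.5 [539.7780084  171.78613674 135.98851992] [0.40600235 0.96270138 0.78475916]
```

View pics/s5.png

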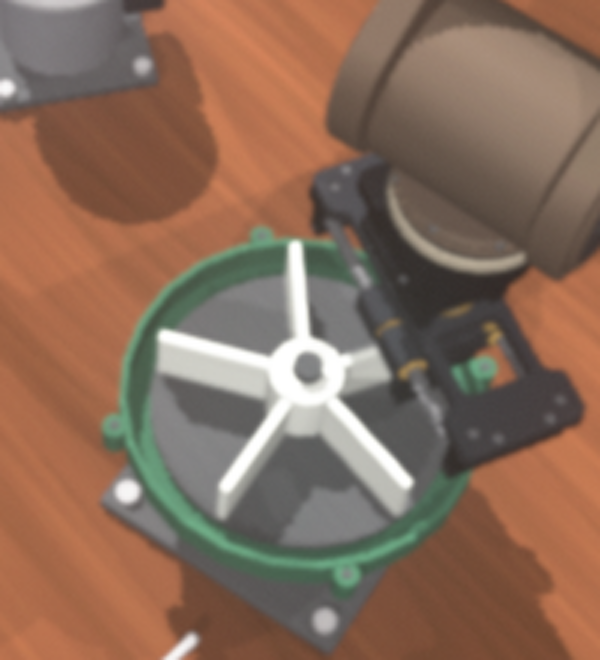

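The finger, at 137°, is still in its original gap, and the vane it pushed is ahead of it. That vane started at 115.5° and is now near 155°+360°, so the impeller has turned about 400°. I'll lift straight up, retreat, and wait.

```bash
python3 -m handwheel '[{"hand":0,"x":0,"y":0,"z":0,"spin":0},{"hand":0,"x":0,"y":0,"z":0,"spin":0},{"hand":0,"x":0,"y":0,"z":0,"spin":0},{"hand":0,"x":0,"y":0,"z":0.02,"spin":0},{"hand":0,"x":0,"y":0,"z":0.045,"spin":0},{"hand":0,"x":0,"y":0,"z":0.07,"spin":0},{"hand":0,"x":0,"y":0,"z":0.095,"spin":0},{"hand":0,"x":0,"y":0,"z":0.1,"spin":0},{"hand":0,"x":-0.02,"y":0.025,"z":0.1,"spin":0},{"hand":0,"x":-0.04,"y":0.05,"z":0.1,"spin":0},{"hand":0,"x":-0.06,"y":0.08,"z":0.1,"spin":0},{"hand":0,"x":-0.08,"y":0.11,"z":0.1,"spin":0},{"hand":0,"x":-0.1,"y":0.14,"z":0.1,"spin":0},{"hand":0,"x":-0.12,"y":0.17,"z":0.1,"spin":0},{"hand":0,"x":-0.14,"y":0.2,"z":0.1,"spin":0},{"hand":0,"x":-0.16,"y":0.23,"z":0.1,"spin":0},{"hand":0,"x":-0.18,"y":0.25,"z":0.1,"spin":0},{"hand":0,"x":-0.19,"y":0.26,"z":0.1,"spin":0},{"hand":0,"x":-0.19,"y":0.26,"z":0.1,"spin":0},{"hand":0,"x":-0.19,"y":0.26,"z":0.1,"spin":0}]'
Z='x'; python3 -m handwheel '[{"hand":0,"x":0,"y":0,"z":0,"spin":0},{"hand":0,"x":0,"y":0,"z":0,"spin":0},{"hand":0,"x":0,"y":0,"z":0,"spin":0},{"hand":0,"x":0,"y":0,"z":0,"spin":0},{"hand":0,"x":0,"y":0,"z":0,"spin":0},{"hand":0,"x":0,"y":0,"z":0,"spin":0},{"hand":0,"x":0,"y":0,"z":0,"spin":0},{"hand":0,"x":0,"y":0,"z":0,"spin":0},{"hand":0,"x":0,"y":0,"z":0,"spin":0},{"hand":0,"x":0,"y":0,"z":0,"spin":0},{"hand":0,"x":0,"y":0,"z":0,"spin":0},{"hand":0,"x":0,"y":0,"z":0,"spin":0}]'
python3 - <<'E'
from h import *
a=snap("top","t6.png")["img"].astype(int)
import os
for i in range(20): c=read_camera("top")
b=c["img"].astype(int);print("diff imp",abs(a-b)[185:300,195:310].max(),"noise",abs(a-b)[400:,300:].max(),state()["t"])
E
```

```text
t: 7.17
eef_pos: [350.2, 432.5, 235.1]
tcp_rot: [-3.141, 0.001, 1.268]
ft_force: [0.7, -0.4, -0.1]
opening: 0.002
t: 8.17
eef_pos: [350.5, 432.3, 235.7]
tcp_rot: [3.142, -0.0, 1.266]
ft_force: [0.1, 0.2, -1.0]
opening: 0.005
diff imp 15 noise 14 9.2167
```

View pics/t6.png

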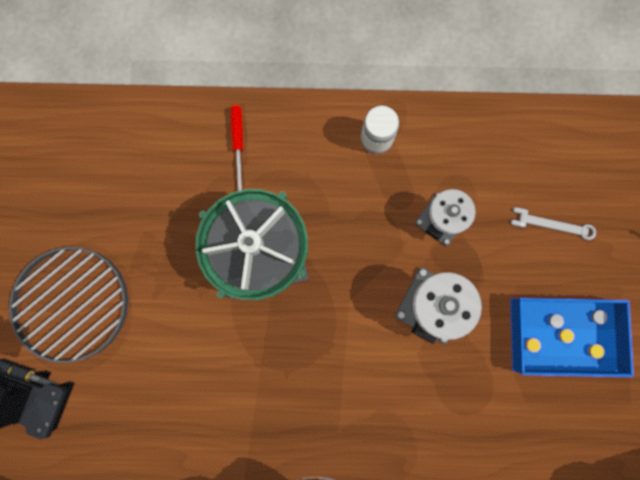

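```bash
python3 -c "
from h import *
job_done();print(state()['t'])"
```

```text
the job is handed in; nothing more can be done
the job is handed in; nothing more can be done
```

The impeller has been pushed round counter-clockwise by about 420°, is at rest, and the hand is clear. I handed the job in at about 9.2 s.

- **Turn:** I put the shut fingers into a gap between two vanes, 60 mm from the axis, and carried them round through 417°. They stayed in the same gap throughout. The final vane positions, about 60° on modulo 72°, match roughly 420° only, because the gap limits the turn to about 395–439°.
- **Running free:** The wrist force read about 1 N at the end of each move. I did not record it during the moves.
- **At rest:** Two top pictures 1 s apart differed around the impeller only by image noise. The arm stood well clear by then.
- **Pulley:** The marks on the large pulley look unchanged in the top picture, and the arm never came near either pulley.
- **Problems along the way:** The first move call was refused as invalid because its rows lacked some keys, and nothing moved. The two cameras first disagreed by about 1 cm on the shaft axis. A second look at the nut, the hub ring and the rim settled it at about (584.5, 131) mm.

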